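# Set a mower engine for a cold start: fuel on, full choke

## Robot

A 7-joint arm with a two-finger parallel gripper is mounted at the origin on the work surface. World frame = base frame: x ahead of the robot, y to its left, z up, the work surface at z = 0. Lengths are in m, angles in rad, forces in N, time in s.
With the tool pointing down it reaches from about 0.425 to 0.825 m from the base axis. Payload 3.6 kg.
Tool frame: the origin (TCP) lies on the centre line of the jaws, within the pads' length; the fingertips stand 14 mm ahead of it and the grasp point (between the pads) lies 5 mm behind it; z points along the fingers, y is the line along which they close (so a half turn about z gives the same grasp; the last joint's range is limited). The gripper opens to 93 mm and grips with 3 to 60 N. Pads are 15 mm wide; open, the fingers measure 128 mm over their backs; the gripper's body (75 mm by 188 mm) begins 65 mm behind the grasp point.
Start: joints at [-1.198, 0.615, -0.013, 1.423, 0.008, 1.103, -0.04], TCP at [0.253, 0.599, 0.208] pointing down, gripper open.
Joint ranges: [-3.12, 3.12], [-0.3, 2.06], [-1.34, 1.32], [0.26, 2.42], [-1.36, 4.5], [0.01, 1.98], [-2.84, 2.84]. Speed limits (rad/s): [2.79, 2.79, 3.14, 3.14, 3.14, 3.14, 3.14].

## Interface

Orientations are given as a 3x3 rotation matrix whose columns are the frame's x, y, z axes.
In Python, from station import ctrl, snapshot, camera_params gives the robot as it stands.
- The arm moves only by the tool apply_moves, never from a script. Its arguments are lists of equal length, an entry for each row: "gripper": the opening, from -1 (shut) to 1 (fully open), so that 0 is half open; "delta_pos": the shift along the tool's x, y, z each as a share of 30 mm, from -1 to 1, a list of three; "spin": the turn about the tool's z as a share of 4 degrees, from -1 to 1. A call has 1 to 20 rows; each row shifts and turns the commanded pose from where the row before left it, along the tool's axes as they then stand; what a row does not reach is not made up. A row lasts 1/8 s, in which the tool goes at most 62.5 mm and 10.7 degrees, less where a joint would pass 70% of its speed; a pose out of reach is approached as far as the arm can. A call with a number of a shift or a turn outside -1 to 1 is refused whole. A call with a gripper value outside its range is refused whole. The fingers move at their own pace and stop on an object; "force" is the grip in N (left out, the last holds). Time passes only in rows, so rows that do not move let the fingers close. It gives the time, the measured TCP pose, the force, the opening and the grip force at its end, in the units of the state.
- ctrl.sense(): the state, without advancing time (a new reading comes with each control period).
- snapshot(name): name is "side" or "top" or "wrist"; returns the picture (480x640x3 uint8, blue, green, red); there is no depth.
- camera_params(name): a dict with "intrinsics" (3x3 intrinsics, pixels), "camera_from_world" (4x4, takes a point from world to camera coordinates); the wrist camera has in their place "T_tool_cam" (4x4, takes a point from camera to tool coordinates, whose origin is the TCP and whose axes are the flange's). Camera axes: x right, y down, z forward; pixel columns grow to the right and rows downward; lengths in m; the calibration is good to about 2 mm. A picture is of the moment at which its call begins: read the wrist's pose just before it. camera_params takes no time and is no camera call.
- ctrl.close_job(): hands the job in; it is judged then, once.
The state is a dict: "time": time; "q": joint angles; "joint_velocities": joint speeds; "effort": joint torques, N m; "tool_pos": TCP position; "tool_rot": TCP orientation; "contact_force": force on the tool from outside, world axes, zero at the start; "torque": the same for the moment, N m; "opening": opening from 0.0 (shut) to 1.0 (fully open); "finger_force": force on a finger pad.
Only numpy, scipy, OpenCV 4.12 (cv2) and the standard library are available. Lean on these libraries where they do the work, as an engineer would, in place of code of your own. Each camera call takes 0.05 s, during which the arm holds its last target. There are 200 camera calls.

## Task

Get the cold mower engine on the bench ready to start: push the fuel tap's yellow handle round until it lies fully in line with the pipe, and push the red choke lever on through its half-choke notch until it is fully home at the full-choke stop at the far end of its slot. Only push with the fingers and do not force anything. Leave the bottle, the tools and the tray where they are.

Things in the scene. Friction and masses are not known exactly. Their poses are not given: they have to be found in the camera images.
- engine: Small green vertical-shaft mower engine on a blue steel bench stand, immovable, about 370 x 430 x 290 mm high. Origin: on the bench, 20 mm in front of the crankshaft axis. -x is its front (roughly towards the robot), +y its left, z up. Green shroud, 236 mm high, radius 112 mm about x 20, y 0 mm; black pull starter on it, 286 mm high, radius 80 mm.
- housing_top (a point): Middle of the steel gate plate (the choke lever's slot runs in it along engine y) on the black air-cleaner housing at the engine's front left. Plate 213 mm above the bench; housing 78 x 124 mm (engine x, y), 110 to 213 mm high. Two white marks beside the slot show run and half choke, a broad yellow mark shows full choke.
- tank_top (a point): Middle of the top of the white fuel tank at the engine's right, 205 x 85 mm (engine x, y), from 136 to 224 mm above the bench; its black cap reaches 242 mm.
- choke (a joint): Choke lever angle (rad): 0 run, leaning to the engine's left; about 0.25 half-choke notch; 0.46 full choke, a hard stop, leaning to its right. Pivot along engine x at x -115, y 60, z 118 mm in the engine frame. Sprung notches at all three places: at the knob about 9 N leaves run, then it snaps into half choke; about 10 N passes that notch, then it snaps on to full choke and stays.
- choke_knob (a point): Centre of the red knob on the choke lever: 24 mm along engine x, 14 mm across (in the swing), 32 mm along the lever; 142 mm from the pivot, about 257 mm above the bench. It travels 65 mm from run to full choke, along engine -y (towards the tank side), and rises and falls 4 mm. The bare lever below is 10 x 4 mm.
- fuel (a joint): Fuel tap handle angle (rad): 0 shut, handle crosswise to the copper pipe, pointing to the engine's front (-x); 1.57 fully open, a hard stop, handle in line above the pipe, pointing to the engine's right (-y, tank side). Opens counter-clockwise seen from above. Even friction, about 3 N at the handle's outer part; stays where left. May start turned a little.
- fuel_tip (a point): Point on the yellow fuel tap handle, 42 mm from its pivot, at mid height, 178 mm above the bench. The yellow grip reaches from 16 to 58 mm from the pivot, is 13 mm wide and 14 mm high (171 to 185 mm above the bench).
- fuel_pivot (a point): Point on the fuel tap's upright pivot axis at the handle's mid height, 178 mm above the bench, at x -115, y -100 mm in the engine frame (35 mm in front of the tank's front face). Below the handle the steel valve and copper pipe run along engine y: centre line 150 mm high, top at 162 mm, up to 12 mm to each side.
- oil: Blue plastic engine-oil bottle with white cap, 62 mm diameter, 165 mm high, standing loose in front of the engine; origin at the centre of its underside. To be left alone.
- plug_spanner: Steel spark-plug spanner standing on end: tube 25 mm diameter, 85 mm high, with a 110 mm cross bar 70 mm up; origin at the centre of its underside. To be left alone.
- screwdriver: Screwdriver 200 mm long lying loose on the bench, front left of the engine; origin under its middle. To be left alone.
- parts_tray: Steel parts tray 110 x 150 x 35 mm, loose on the bench at the engine's right; origin at the centre of its underside. To be left alone.

How it is judged:
At the end, for the whole second after the job is handed in: The choke lever rests at its full-choke stop (joint above 0.42 of 0.46 rad), the fuel handle is in line with the pipe within 10 degrees (joint above 1.40 of 1.57 rad), both are at rest, and the bottle, spanner, screwdriver and tray are within 25 mm of where they began, bottle and spanner upright (value of joint choke above 0.42 rad and value of joint fuel above 1.4 rad and velocity of joint each of choke, fuel below 0.05 rad/s and distance of each of oil, plug_spanner, screwdriver, parts_tray from where it was at the start of the episode below 0.025 m and angle between each of oil, plug_spanner's own z axis and vertical below 0.1 rad); the robot touches nothing.
It fails at once if a bystander (bottle, spanner, screwdriver or tray) was shifted more than 25 mm or picked up (distance of any of oil, plug_spanner, screwdriver, parts_tray from where it was at the start of the episode above 0.025 m).
It fails at once if the engine or its controls were forced: the robot pressed on them with more than 60 N (contact force between any of the arm, the fingers and engine above 60 N).
It also fails if it takes over 45 s, if anything falls off the work surface, if the arm or the gripper's body presses on something with over 40 N, if the wrist force passes 120 N, or if a joint passes its speed limit or range.

## Working session

There is one attempt and no reset: what is moved stays moved. The work goes in short steps, Python scripts to look and compute and a tool call to move; the robot and the scene stay as the last step left them, time stands still between calls to the robot, and variables do not carry over. Pictures are saved under pics/ and viewed, at most 10 in all, crops included, and the job is handed in when it is done.

Besides the shell and the picture viewer there is one more tool, called after ">>>" in YAML: its name, and indented under it one key for each argument. apply_moves: Moves the arm, as the interface text tells. Its arguments: {"type":"object","properties":{"gripper":{"type":"array"},"delta_pos":{"type":"array"},"spin":{"type":"array"},"force":{"type":"number"}},"required":["gripper","delta_pos","spin"]}

```bash
mkdir -p pics; python3 - <<'E'
from station import ctrl, snapshot, camera_params
import cv2,numpy as np
s=ctrl.sense();print(s['time'],s['tool_pos'],s['tool_rot'],s['opening'])
for n in('top','side'):
    cv2.imwrite(f'pics/{n}0.png',snapshot(n));p=camera_params(n);print(n,np.round(p['intrinsics'],1).tolist(),np.round(p['camera_from_world'],3).tolist())
print(camera_params('wrist'))
E
```

```text
0.0 [0.25268205 0.59799983 0.20679313] [[-9.21167274e-01  3.89165698e-01 -9.55298907e-04]
 [ 3.89166869e-01  9.21164289e-01 -2.34529180e-03]
 [-3.27198826e-05 -2.53217674e-03 -9.99996794e-01]] 1.0020950802110273
top [[440.6, 0.0, 318.5], [0.0, 440.6, 238.7], [0.0, 0.0, 1.0]] [[0.025, -1.0, 0.004, -0.045], [-0.995, -0.025, -0.097, 0.596], [0.097, -0.002, -0.995, 1.067], [0.0, 0.0, 0.0, 1.0]]
side [[531.7, 0.0, 319.2], [0.0, 531.7, 241.0], [0.0, 0.0, 1.0]] [[0.88, -0.474, -0.023, -0.511], [-0.297, -0.512, -0.806, 0.271], [0.37, 0.717, -0.591, 0.891], [0.0, 0.0, 0.0, 1.0]]
{'intrinsics': array([[406.77765683,   0.        , 316.17519425],
       [  0.        , 406.77765683, 239.90223837],
       [  0.        ,   0.        ,   1.        ]]), 'T_tool_cam': array([[ 1.85772124e-03, -9.54719190e-01, -2.97502634e-01,
         8.22445464e-02],
       [ 9.99998134e-01,  1.93126723e-03,  4.67219186e-05,
        -6.96920973e-04],
       [ 5.29950775e-04, -2.97502166e-01,  9.54720996e-01,
        -1.78243444e-01],
       [ 0.00000000e+00,  0.00000000e+00,  0.00000000e+00,
         1.00000000e+00]])}
```

View pics/top0.png

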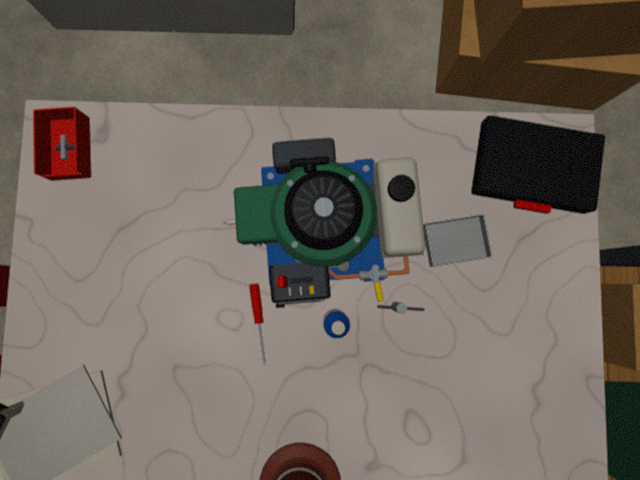

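View pics/side0.png

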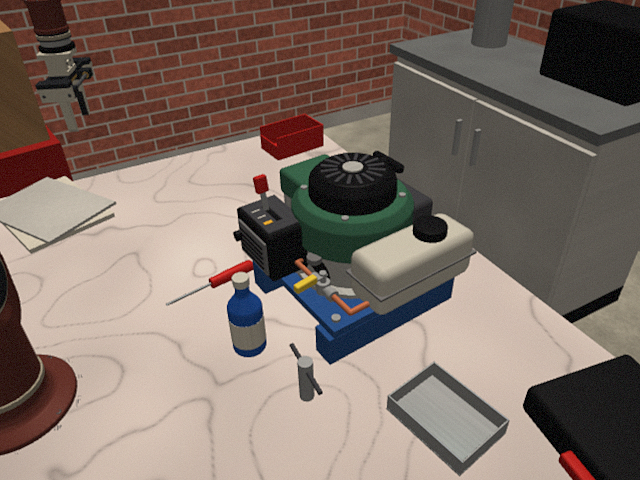

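Top view: knob (282,282), starter hub (323,207), yellow handle (379,293), spanner (400,307), bottle cap (338,328). Side view: knob (261,184), handle (305,284), hub (352,167). Next I fit the engine pose to both views.

```bash
cat > h.py <<'E'
import cv2,numpy as np
from station import camera_params
def proj(n,P):
    c=camera_params(n);T=c['camera_from_world'];p=T[:3,:3]@np.array(P)+T[:3,3];u=c['intrinsics']@p;return u[:2]/u[2]
def ray(n,uv,z):
    c=camera_params(n);T=c['camera_from_world'];R=T[:3,:3];o=-R.T@T[:3,3]
    d=R.T@np.linalg.inv(c['intrinsics'])@np.array([*uv,1.]);return o+d*(z-o[2])/d[2]
def blob(img,col,roi):
    x0,y0,x1,y1=roi;h=cv2.cvtColor(img[y0:y1,x0:x1],cv2.COLOR_BGR2HSV)
    H,S,V=[h[...,i].astype(int) for i in range(3)]
    m=(S>150)&(V>80)&(((H<6)|(H>174)) if col=='red' else ((H>20)&(H<35)))
    ys,xs=np.nonzero(m);return np.array([xs.mean()+x0,ys.mean()+y0]),len(xs),(xs.min()+x0,xs.max()+x0,ys.min()+y0,ys.max()+y0)
def e2w(p,P):
    c,s=np.cos(p[2]),np.sin(p[2]);return np.array([p[0]+c*P[0]-s*P[1],p[1]+s*P[0]+c*P[1],P[2]])
E
cat > fit.py <<'E'
from h import *
from scipy.optimize import least_squares
t=cv2.imread('pics/top0.png');s=cv2.imread('pics/side0.png')
K={'top':blob(t,'red',(270,270,295,292)),'side':blob(s,'red',(250,172,275,196))}
F={'top':blob(t,'yel',(368,280,388,305)),'side':blob(s,'yel',(290,270,320,295))}
print(K,F)
hub={'top':(323.5,207),'side':(352,166)}
for n in K: print(n,ray(n,K[n][0],.257),ray(n,F[n][0],.180),ray(n,hub[n],.29))
def knob(a): # angle 0 leans to +y ; mid angle .23 upright
    b=.2285-a; return (-.115,.06+.142*np.sin(b),.118+.142*np.cos(b))
def res(p):
    r=[]
    for n in K:
        r+=list(proj(n,e2w(p,knob(p[3])))-K[n][0])
        r+=list(proj(n,e2w(p,(-.115-.037*np.cos(p[4]),-.1-.037*np.sin(p[4]),.180)))-F[n][0])
        r+=list(proj(n,e2w(p,(.02,0,.288)))-hub[n])
    return r
q=least_squares(res,[.6,0,0,0,0.1],loss='soft_l1');print(q.x.round(4),np.round(q.fun if 0 else res(q.x),1))
p=q.x
for nm,P in dict(knob=knob(p[3]),knobfull=knob(.46),pivot=(-.115,-.1,.178),tip0=(-.115-.042*np.cos(p[4]),-.1-.042*np.sin(p[4]),.178),tipend=(-.115,-.142,.178),house=(-.115,.06,.213),tank=(.02,-.16,.224)).items(): print(nm,e2w(p,P).round(4),proj('top',e2w(p,P)).round(1))
print('oil',ray('top',(340,328),.165),ray('side',(241,279),.165),'spanner',ray('top',(400,307),.085),ray('side',(305,360),.085),'bar',ray('top',(379,307),.07),ray('top',(423,310),.07))
cv2.imwrite('pics/crop0.png',cv2.resize(t[190:345,240:440],None,fx=4,fy=3.8,interpolation=cv2.INTER_CUBIC)[:600])
E
python3 fit.py
```

```text
{'top': (array([280.12345679, 281.40740741]), 81, (np.int64(277), np.int64(284), np.int64(276), np.int64(287))), 'side': (array([260.49275362, 183.46859903]), 207, (np.int64(253), np.int64(267), np.int64(174), np.int64(193)))} {'top': (array([378.23076923, 290.94230769]), 104, (np.int64(374), np.int64(382), np.int64(282), np.int64(300))), 'side': (array([304.99126638, 283.35371179]), 229, (np.int64(294), np.int64(316), np.int64(275), np.int64(292)))}
top [0.48949788 0.04251693 0.257     ] [ 0.47438118 -0.15968526  0.18      ] [ 0.63267309 -0.03814725  0.29      ]
side [0.48977913 0.04048911 0.257     ] [ 0.47298569 -0.16054407  0.18      ] [ 0.63149198 -0.03943694  0.29      ]
[ 0.6135 -0.0394  0.0995 -0.0102  0.1687] [ 0.1 -0.1  0.2  0.5 -0.4 -0.2 -0.3  0.1  0.1 -0.2  0.3  0.3]
knob [0.4898 0.0423 0.256 ] [280.3 281.3]
knobfull [ 0.4964 -0.0235  0.2562] [314.1 278.7]
pivot [ 0.509  -0.1503  0.178 ] [373.9 274.5]
tip0 [ 0.4685 -0.1614  0.178 ] [378.9 293.7]
tipend [ 0.5132 -0.1921  0.178 ] [393.5 273. ]
house [0.4931 0.0089 0.213 ] [298.3 280. ]
tank [ 0.6493 -0.1966  0.224 ] [400.1 206.3]
oil [ 0.39349004 -0.08100241  0.165     ] [ 0.39335983 -0.0822142   0.165     ] spanner [ 0.43683977 -0.22404865  0.085     ] [ 0.43573734 -0.22535438  0.085     ] bar [ 0.43484629 -0.17729769  0.07      ] [ 0.43037287 -0.28122848  0.07      ]
```

View pics/crop0.png

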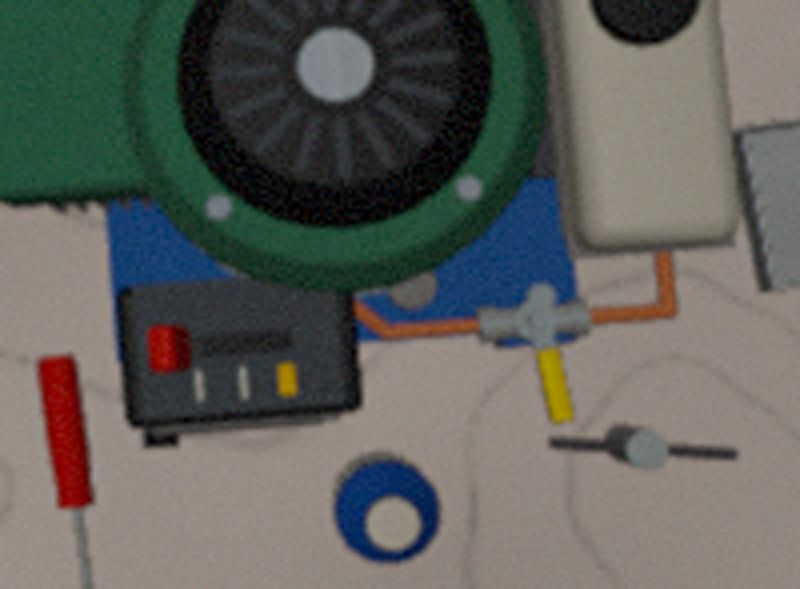

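The fit agrees to under 0.5 px in both views: engine yaw 0.10 rad, choke at run, fuel about 0.17 rad. I'll do the fuel tap first, because the choke knob at full would crowd the gripper body. First move: raise, shut the gripper, and turn it square with the engine.

>>> apply_moves:
  gripper: [-1,-1,-1,-1,-1,-1,-1,-1]
  delta_pos:
    - [0,0,-0.55]
    - [0,0,-0.55]
    - [0,0,-0.55]
    - [0,0,-0.55]
    - [0,0,-0.55]
    - [0,0,-0.55]
    - [0,0,-0.55]
    - [0,0,-0.55]
  spin: [-0.9,-0.9,-0.9,-0.9,-0.9,-0.9,-0.9,-0.9]

```text
time: 1.1
tool_pos: [0.2529, 0.5984, 0.3398]
tool_rot: [[-0.994, -0.105, -0.001], [-0.105, 0.994, -0.002], [0.001, -0.001, -1.0]]
contact_force: [1.4, 0.8, 0.5]
opening: 0.187
finger_force: 0.0
```

```bash
cat > go.py <<'E'
import sys
from h import *
from station import ctrl
p=np.array([.6135,-.0394,.0995])
def rep(*targets):
    s=ctrl.sense();R=s['tool_rot'];x=s['tool_pos']
    c,sn=np.cos(p[2]),np.sin(p[2]);d=x[:2]-p[:2]
    print('t',round(s['time'],2),'pos',x.round(4),'eng',np.round([c*d[0]+sn*d[1],-sn*d[0]+c*d[1]],4),'F',np.round(s['contact_force'],1),'open',round(s['opening'],2),'yaw_y',np.degrees(np.arctan2(R[1,1],R[0,1])).round(1))
    for t in targets:
        t=np.array(t);w=R.T@(t-x)/.03;print('->',t.round(4),'units',w.round(2));x=t
def tap(a,r,z,hx=.0075,hy=.0175,gap=0):
    dr=np.array([-np.cos(a),-np.sin(a)]);n=np.array([np.sin(a),-np.cos(a)])
    c=np.array([-.115,-.1])+r*dr-n*(.0065+hx*abs(np.sin(a))+hy*abs(np.cos(a))+gap);return e2w(p,(*c,z))
E
python3 - <<'E'
from go import *
a=tap(.17,.040,.34,gap=.012);b=a.copy();b[2]=.182
rep((.45,.2,.34),a,b)
E
```

```text
t 1.1 pos [0.2529 0.5984 0.3398] eng [-0.2955  0.6704] F [1.4 0.8 0.5] open 0.19 yaw_y 96.0
-> [0.45 0.2  0.34] units [-5.140e+00 -1.389e+01  1.000e-02]
-> [ 0.4606 -0.1253  0.34  ] units [  0.79 -10.82   0.02]
-> [ 0.4606 -0.1253  0.182 ] units [-0.    0.01  5.27]
```

>>> apply_moves:
  gripper: [-1,-1,-1,-1,-1,-1,-1,-1,-1,-1,-1,-1,-1,-1]
  delta_pos:
    - [-0.37,-0.99,0]
    - [-0.37,-0.99,0]
    - [-0.37,-0.99,0]
    - [-0.37,-0.99,0]
    - [-0.37,-0.99,0]
    - [-0.37,-0.99,0]
    - [-0.37,-0.99,0]
    - [-0.37,-0.99,0]
    - [-0.37,-0.99,0]
    - [-0.37,-0.99,0]
    - [-0.37,-0.99,0]
    - [-0.37,-0.99,0]
    - [-0.37,-0.99,0]
    - [-0.37,-0.99,0]
  spin: [0,0,0,0,0,0,0,0,0,0,0,0,0,0]

```text
time: 2.85
tool_pos: [0.4503, 0.2, 0.3395]
tool_rot: [[-0.995, -0.103, -0.001], [-0.103, 0.995, -0.001], [0.001, -0.0, -1.0]]
contact_force: [-0.5, -0.1, -0.1]
opening: 0.003
finger_force: 0.0
```

>>> apply_moves:
  gripper: [-1,-1,-1,-1,-1,-1,-1,-1,-1,-1,-1,-1]
  delta_pos:
    - [0.07,-0.98,0]
    - [0.07,-0.98,0]
    - [0.07,-0.98,0]
    - [0.07,-0.98,0]
    - [0.07,-0.98,0]
    - [0.07,-0.98,0]
    - [0.07,-0.98,0]
    - [0.07,-0.98,0]
    - [0.07,-0.98,0]
    - [0.07,-0.98,0]
    - [0.07,-0.98,0]
    - [0,0,0]
  spin: [0,0,0,0,0,0,0,0,0,0,0,0]

```text
time: 4.35
tool_pos: [0.4598, -0.1252, 0.3395]
tool_rot: [[-0.995, -0.098, -0.001], [-0.098, 0.995, -0.001], [0.001, -0.001, -1.0]]
contact_force: [0.2, 0.9, -0.7]
opening: 0.002
finger_force: 0.0
```

```bash
python3 - <<'E'
from go import *
from station import snapshot
cv2.imwrite('pics/w1.png',snapshot('wrist'))
a=tap(.17,.040,.34,gap=.012);b=a.copy();b[2]=.182
rep(a,b)
E
```

```text
t 4.4 pos [ 0.4601 -0.1231  0.3396] eng [-0.1609 -0.0681] F [-0.9  0.3  0. ] open 0.01 yaw_y 95.8
-> [ 0.4606 -0.1253  0.34  ] units [-0.01 -0.07 -0.01]
-> [ 0.4606 -0.1253  0.182 ] units [-0.01 -0.    5.27]
```

View pics/w1.png

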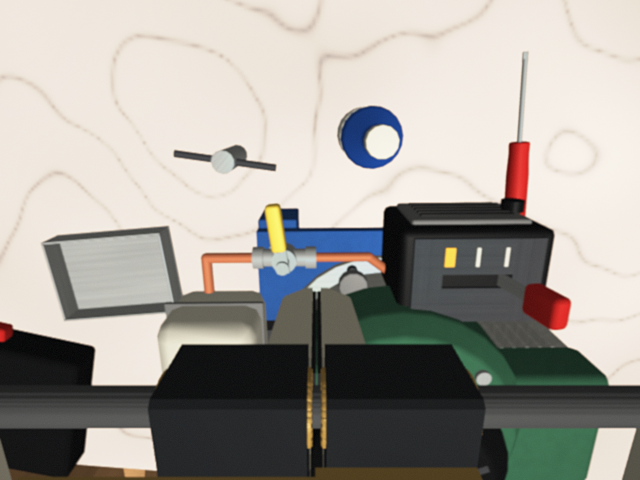

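The wrist view shows the handle at (275,228), just off crosswise. The shut fingers, about 35 mm wide at the tips, are clear on its left. Descending.

>>> apply_moves:
  gripper: [-1,-1,-1,-1,-1,-1,-1,-1]
  delta_pos:
    - [0,0,0.8]
    - [0,0,0.8]
    - [0,0,0.8]
    - [0,0,0.8]
    - [0,0,0.8]
    - [0,0,0.7]
    - [0,0,0.5]
    - [0,0,0]
  spin: [0,0,0,0,0,0,0,0]

```text
time: 5.4
tool_pos: [0.4599, -0.1209, 0.183]
tool_rot: [[-0.994, -0.105, -0.003], [-0.105, 0.994, 0.002], [0.003, 0.002, -1.0]]
contact_force: [-0.5, -0.4, -0.0]
opening: 0.003
finger_force: 0.0
```

```bash
python3 - <<'E'
from go import *
rep(*[tap(a,r,.184,gap=g) for a,r,g in((.17,.04,0),(.4,.039,0),(.7,.038,0),(1.,.037,0),(1.3,.037,0),(1.5,.037,0),(1.57,.037,0))])
E
```

```text
t 5.4 pos [ 0.4599 -0.1209  0.183 ] eng [-0.161  -0.0658] F [-0.5 -0.4 -0. ] open 0.0 yaw_y 96.0
-> [ 0.4638 -0.1369  0.184 ] units [-0.07 -0.54 -0.03]
-> [ 0.4625 -0.1466  0.184 ] units [ 0.08 -0.32 -0.  ]
-> [ 0.4648 -0.1603  0.184 ] units [-0.03 -0.46 -0.  ]
-> [ 0.4724 -0.1732  0.184 ] units [-0.21 -0.45 -0.  ]
-> [ 0.4846 -0.1836  0.184 ] units [-0.37 -0.39 -0.  ]
-> [ 0.4949 -0.1878  0.184 ] units [-0.33 -0.17 -0.  ]
-> [ 0.4987 -0.1885  0.184 ] units [-0.12 -0.04 -0.  ]
```

>>> apply_moves:
  gripper: [-1,-1,-1,-1,-1,-1,-1,-1]
  delta_pos:
    - [-0.05,-0.3,0]
    - [0,-0.25,0]
    - [0.04,-0.16,0]
    - [0.04,-0.16,0]
    - [0,-0.23,0]
    - [-0.03,-0.23,0]
    - [-0.1,-0.22,0]
    - [-0.1,-0.22,0]
  spin: [0,0,0,0,0,0,0,0]

```text
time: 6.4
tool_pos: [0.4723, -0.1756, 0.1839]
tool_rot: [[-0.995, -0.103, 0.0], [-0.103, 0.995, -0.0], [-0.0, -0.0, -1.0]]
contact_force: [-0.3, 0.4, 0.8]
opening: 0.002
finger_force: 0.0
```

```bash
python3 - <<'E'
from go import *
from station import snapshot
rep(*[tap(a,r,.184,gap=g) for a,r,g in((1.,.037,0),(1.3,.037,0),(1.5,.037,0),(1.57,.037,0))])
cv2.imwrite('pics/t2.png',cv2.resize(snapshot('side')[200:350,220:420],None,fx=4,fy=4)[:600])
E
```

```text
t 6.4 pos [ 0.4723 -0.1756  0.1839] eng [-0.154  -0.1215] F [-0.3  0.4  0.8] open 0.0 yaw_y 95.9
-> [ 0.4724 -0.1732  0.184 ] units [-0.01  0.08 -0.  ]
-> [ 0.4846 -0.1836  0.184 ] units [-0.37 -0.39  0.  ]
-> [ 0.4949 -0.1878  0.184 ] units [-0.33 -0.17  0.  ]
-> [ 0.4987 -0.1885  0.184 ] units [-0.13 -0.04  0.  ]
```

View pics/t2.png

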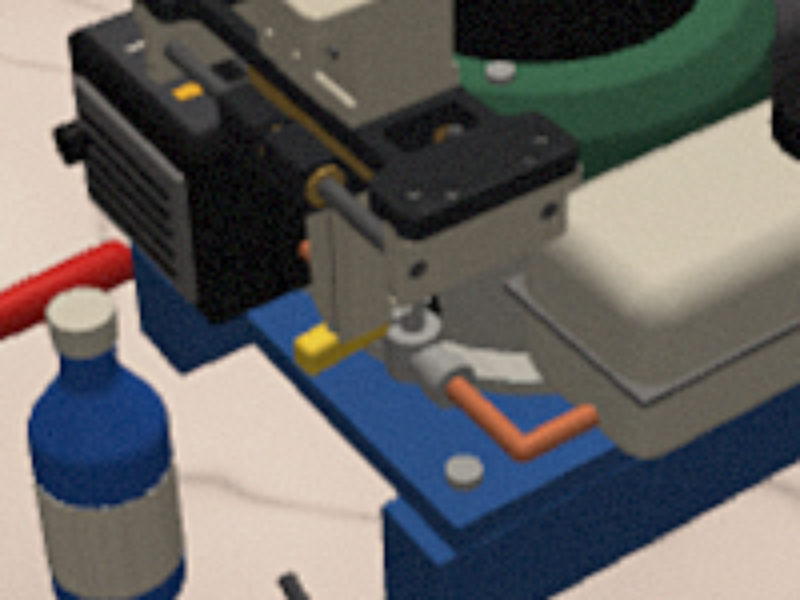

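The handle in this picture (crop (315,345)) hardly seems turned. I'll check where the fingertip and the handle project.

```bash
python3 - <<'E'
from go import *
from station import snapshot
t=ctrl.sense()['tool_pos'];im=snapshot('side')
f=lambda P:((proj('side',P)-[220,200])*4).round()
print('tip crop',f(t+[0,0,-.014]),'tcp',f(t))
for a in(0,.17,.5,1.,1.57):print(a,'end',f(e2w(p,(-.115-.058*np.cos(a),-.1-.058*np.sin(a),.178))),'centroid',proj('side',e2w(p,(-.115-.037*np.cos(a),-.1-.037*np.sin(a),.18))).round(1))
print(blob(im,'yel',(285,262,340,300)))
x=snapshot('top');print(blob(x,'yel',(360,265,400,310)))
E
```

```text
tip crop [359. 376.] tcp [358. 349.]
0 end [286. 349.] centroid [302.7 281.2]
0.17 end [301. 361.] centroid [305.1 283.2]
0.5 end [339. 380.] centroid [311.1 286.1]
1.0 end [411. 390.] centroid [322.5 287.6]
1.57 end [491. 372.] centroid [335.  284.7]
(array([300.8362069 , 286.54310345]), 116, (np.int64(294), np.int64(315), np.int64(281), np.int64(292)))
(array([377.73584906, 292.20754717]), 53, (np.int64(375), np.int64(380), np.int64(281), np.int64(300)))
```

```bash
python3 - <<'E'
from go import *
from station import snapshot
s=ctrl.sense();x=s['tool_pos'];R=s['tool_rot'];c=camera_params('wrist');T=c['T_tool_cam']
def w(P):
    q=T[:3,:3].T@(R.T@(np.array(P)-x)-T[:3,3]);u=c['intrinsics']@q;return (u[:2]/u[2]).round()
rep()
print('tip',w(x-[0,0,.014]),'oil cap',w((.3935,-.0815,.165)),'spanner',w((.4365,-.2245,.085)),'pivot',w(e2w(p,(-.115,-.1,.178))),'h.17',w(e2w(p,(-.115-.058*np.cos(.17),-.1-.058*np.sin(.17),.178))),'h.6',w(e2w(p,(-.115-.058*np.cos(.6),-.1-.058*np.sin(.6),.178))))
a=snapshot('wrist')[100:400,120:520];b=snapshot('side')[200:350,220:420]
cv2.imwrite('pics/m3.png',np.hstack([a,cv2.resize(b,(400,300))]))
E
```

```text
t 6.55 pos [ 0.4721 -0.1755  0.1839] eng [-0.1542 -0.1214] F [ 0.1  0.1 -0.6] open 0.01 yaw_y 95.9
tip [318. 283.] oil cap [533. 145.] spanner [252. 178.] pivot [359. 358.] h.17 [343. 255.] h.6 [295. 273.]
```

View pics/m3.png

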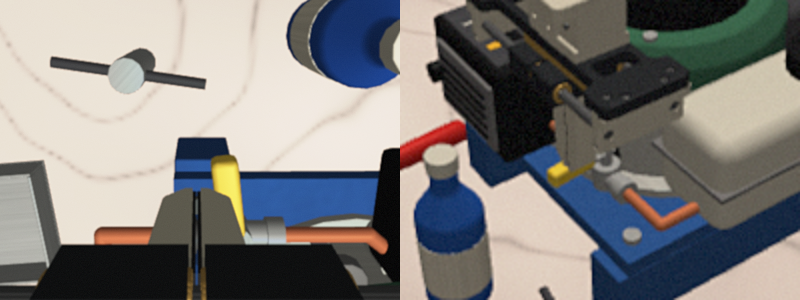

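The fingers ended past the handle without turning it. They look to end about 20 mm short of where I assumed, so they passed over it. I'll lift, go back to the left side, and measure the real fingertip.

>>> apply_moves:
  gripper: [-1,-1,-1,-1,-1]
  delta_pos:
    - [0,0,-0.8]
    - [0,0,-0.8]
    - [0.1,0.95,0]
    - [0.1,0.95,0]
    - [0,0,0]
  spin: [0,0,0,0,0]

```text
time: 7.28
tool_pos: [0.4598, -0.1166, 0.232]
tool_rot: [[-0.994, -0.108, -0.0], [-0.108, 0.994, 0.001], [0.0, 0.001, -1.0]]
contact_force: [0.4, -0.4, -0.4]
opening: 0.005
finger_force: 0.0
```

```bash
python3 - <<'E'
from go import *
from station import snapshot
rep();x=ctrl.sense()['tool_pos'];im=snapshot('side')
u=proj('side',x).round().astype(int);o=u-[70,60]
print('origin',o);
for d in(-.03,-.01,0,.014):print(d,((proj('side',x-[0,0,d])-o)*5).round())
cv2.imwrite('pics/s4.png',cv2.resize(im[o[1]:o[1]+110,o[0]:o[0]+140],None,fx=5,fy=5))
E
```

```text
t 7.28 pos [ 0.4598 -0.1166  0.232 ] eng [-0.1606 -0.0616] F [ 0.4 -0.4 -0.4] open 0.0 yaw_y 96.2
origin [214 185]
-0.03 [342. 224.]
-0.01 [346. 276.]
0 [348. 301.]
0.014 [351. 336.]
```

View pics/s4.png

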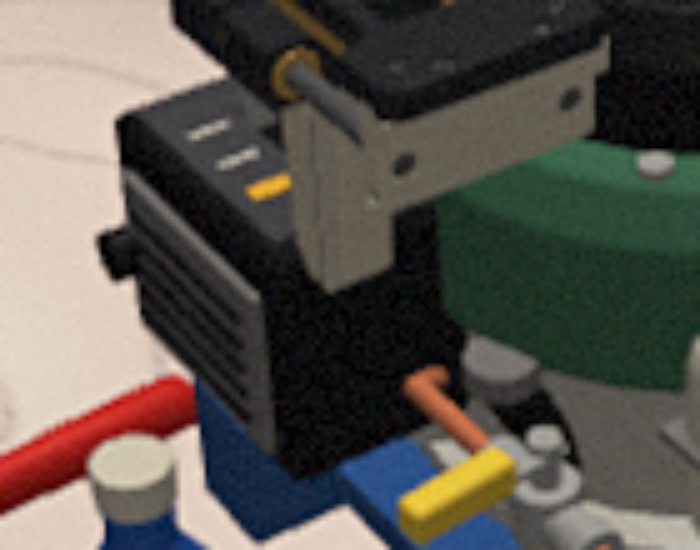

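The fingers end at about (345,275), about 10 mm short of the TCP, where 14 mm ahead was expected. A bracket also runs from the finger towards +x. I'll work out how far it reaches, since it could meet the tank.

```bash
python3 - <<'E'
from go import *
s=ctrl.sense();x=s['tool_pos'];R=s['tool_rot'];print(np.round(s['q'],2))
o=np.array([214,185])
def loc(px,zoff):
    return (R.T@(ray('side',o+np.array(px)/5,x[2]+zoff)-x)*1000).round()
print('tip corners, tool mm:',loc((325,292),.01),loc((390,265),.01),loc((303,250),.01))
# bracket lies in plane tool y = const (near face)
c=camera_params('side');T=c['camera_from_world'];Rc=T[:3,:3];oc=-Rc.T@T[:3,3]
def onface(px,ty):
    d=Rc.T@np.linalg.inv(c['intrinsics'])@np.array([*(o+np.array(px)/5),1.]);n=R[:,1]
    k=(ty-(oc-x)@n)/(d@n);return (R.T@(oc+k*d-x)*1000).round()
for ty in(-.008,-.0175):
  print(ty,{px:onface(px,ty).tolist() for px in[(325,292),(390,265),(395,208),(595,130),(600,60),(380,120)]})
E
```

```text
[ 0.07  0.32  0.18  1.88 -0.07  0.95  1.96]
tip corners, tool mm: [ 10.  -2. -10.] [-14.  -1. -10.] [  4.  22. -10.]
-0.008 {(325, 292): [13.0, -8.0, -15.0], (390, 265): [-10.0, -8.0, -15.0], (395, 208): [-13.0, -8.0, -36.0], (595, 130): [-89.0, -8.0, -35.0], (600, 60): [-91.0, -8.0, -61.0], (380, 120): [-10.0, -8.0, -69.0]}
-0.0175 {(325, 292): [18.0, -17.0, -23.0], (390, 265): [-5.0, -17.0, -23.0], (395, 208): [-8.0, -17.0, -43.0], (595, 130): [-82.0, -17.0, -43.0], (600, 60): [-84.0, -17.0, -68.0], (380, 120): [-5.0, -17.0, -76.0]}
```

The bracket reaches about 85–90 mm towards the engine, only about 24 mm above the tips, so it would hit the tank and the starter. I'll lift a little and turn the gripper half a turn so it points at the robot.

>>> apply_moves:
  gripper: [-1,-1,-1,-1,-1,-1,-1,-1,-1,-1,-1,-1,-1,-1,-1,-1,-1,-1,-1,-1]
  delta_pos:
    - [0,0,-0.8]
    - [0,0,0]
    - [0,0,0]
    - [0,0,0]
    - [0,0,0]
    - [0,0,0]
    - [0,0,0]
    - [0,0,0]
    - [0,0,0]
    - [0,0,0]
    - [0,0,0]
    - [0,0,0]
    - [0,0,0]
    - [0,0,0]
    - [0,0,0]
    - [0,0,0]
    - [0,0,0]
    - [0,0,0]
    - [0,0,0]
    - [0,0,0]
  spin: [1,1,1,1,1,1,1,1,1,1,1,1,1,1,1,1,1,1,1,1]

```text
time: 9.82
tool_pos: [0.4602, -0.1207, 0.256]
tool_rot: [[-0.27, 0.963, -0.0], [0.963, 0.27, -0.001], [-0.001, -0.0, -1.0]]
contact_force: [0.4, -0.5, 0.8]
opening: 0.004
finger_force: 0.0
```

>>> apply_moves:
  gripper: [-1,-1,-1,-1,-1,-1,-1,-1,-1,-1,-1,-1,-1,-1,-1,-1,-1,-1,-1,-1]
  delta_pos:
    - [0,0,0]
    - [0,0,0]
    - [0,0,0]
    - [0,0,0]
    - [0,0,0]
    - [0,0,0]
    - [0,0,0]
    - [0,0,0]
    - [0,0,0]
    - [0,0,0]
    - [0,0,0]
    - [0,0,0]
    - [0,0,0]
    - [0,0,0]
    - [0,0,0]
    - [0,0,0]
    - [0,0,0]
    - [0,0,0]
    - [0,0,0]
    - [0,0,0]
  spin: [1,1,1,1,1,1,1,1,1,1,1,1,1,1,1,1,1,1,1,1]

```text
time: 12.32
tool_pos: [0.4602, -0.1206, 0.2561]
tool_rot: [[0.901, 0.433, 0.0], [0.433, -0.901, -0.001], [-0.001, 0.001, -1.0]]
contact_force: [0.3, 0.0, 0.8]
opening: 0.005
finger_force: 0.0
```

>>> apply_moves:
  gripper: [-1,-1,-1,-1,-1,-1]
  delta_pos:
    - [0,0,0]
    - [0,0,0]
    - [0,0,0]
    - [0,0,0]
    - [0,0,0]
    - [0,0,0]
  spin: [1,1,1,1,1,0]

```text
time: 13.08
tool_pos: [0.4602, -0.1203, 0.256]
tool_rot: [[0.995, 0.102, -0.0], [0.102, -0.995, -0.001], [-0.0, 0.001, -1.0]]
contact_force: [0.7, 0.0, 0.2]
opening: 0.005
finger_force: 0.0
```

```bash
python3 - <<'E'
from go import *
from station import snapshot
a=tap(.17,.040,.256,gap=.014,hy=.017,hx=.011);b=a.copy();b[2]=.158
rep(a,b);x=ctrl.sense()['tool_pos'];im=snapshot('side');print(ctrl.sense()['q'].round(2) if hasattr(ctrl.sense()['q'],'round') else ctrl.sense()['q'])
u=proj('side',x).round().astype(int);o=u-[70,60]
print('origin',o)
for d in(-.03,-.01,0,.014):print(d,((proj('side',x-[0,0,d])-o)*5).round())
cv2.imwrite('pics/s5.png',cv2.resize(im[o[1]:o[1]+118,o[0]:o[0]+140],None,fx=5,fy=5))
E
```

```text
t 13.07 pos [ 0.4602 -0.1203  0.256 ] eng [-0.1606 -0.0653] F [0.7 0.  0.2] open 0.01 yaw_y -84.1
-> [ 0.46   -0.1233  0.256 ] units [-0.01  0.1   0.  ]
-> [ 0.46   -0.1233  0.158 ] units [ 0.   -0.    3.27]
[-0.45  0.41  0.95  1.85 -0.38  1.07 -0.82]
origin [214 174]
-0.03 [343. 219.]
-0.01 [347. 274.]
0 [349. 300.]
0.014 [352. 336.]
```

View pics/s5.png

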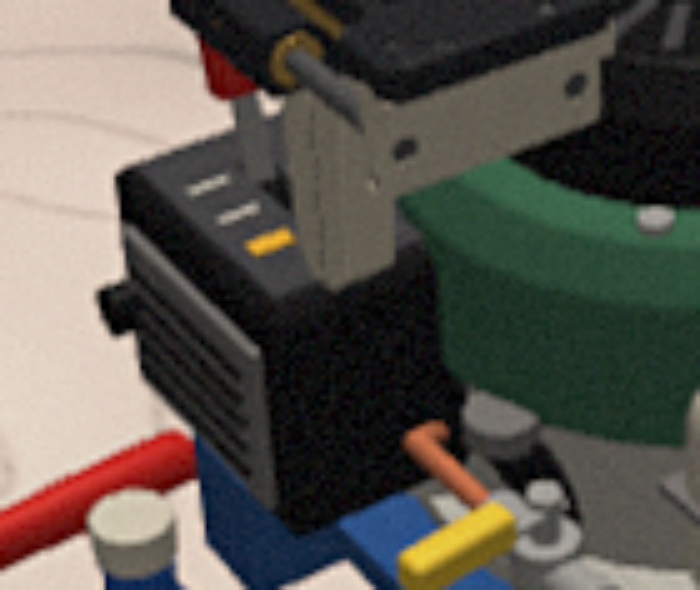

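The picture hardly changed after the half turn, so the "bracket" isn't as I read it. One mosaic of all three views should settle it.

```bash
python3 - <<'E'
from go import *
from station import snapshot
w=snapshot('wrist');s=snapshot('side');t=snapshot('top')
a=cv2.resize(w[120:480,80:560],(400,300));b=cv2.resize(s[110:305,190:450],(400,300));c=cv2.resize(t[190:340,260:460],(400,300))
x=ctrl.sense()['tool_pos']
d=cv2.convertScaleAbs(cv2.resize(s[150:300,220:420],(400,300)),alpha=1.8,beta=25)
for P in[(x-[0,0,.014])]:
    print('top',((proj('top',P)-[260,190])*2).round(),'side b',((proj('side',P)-[190,110])*400/260).round())
cv2.imwrite('pics/m6.png',np.vstack([np.hstack([a,b]),np.hstack([c,d])]))
E
```

```text
top [204. 217.] side b [145. 202.]
```

View pics/m6.png

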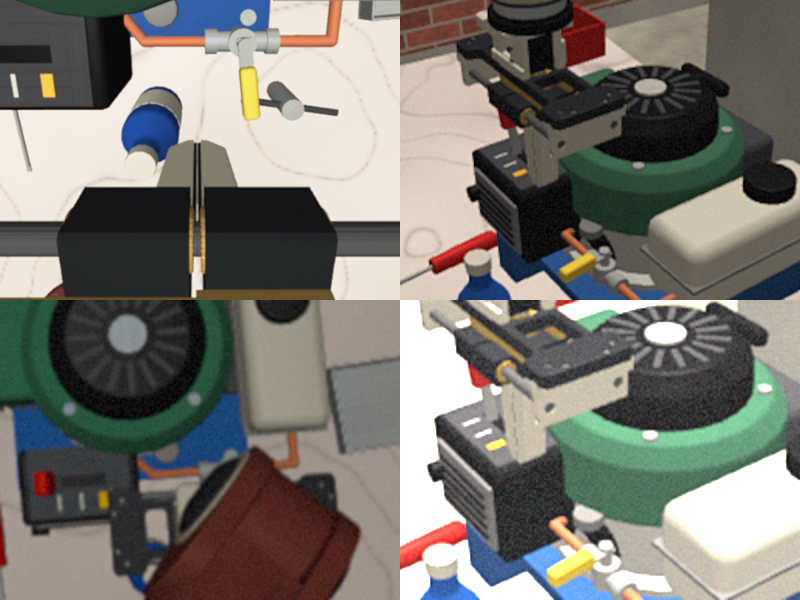

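The mosaic settles it. The plate is the gripper body's end block, out at its -y end and well above, so nothing is in the way. The fingers taper and are shorter than stated. I'll go down to TCP z 0.160, in front of the pipe where nothing lies below, and push gently while watching the handle.

>>> apply_moves:
  gripper: [-1,-1,-1,-1,-1,-1]
  delta_pos:
    - [0,0,0.8]
    - [0,0,0.8]
    - [0,0,0.8]
    - [0,0,0.6]
    - [0,0,0.2]
    - [0,0,0]
  spin: [0,0,0,0,0,0]

```text
time: 14.02
tool_pos: [0.4602, -0.1193, 0.1601]
tool_rot: [[0.995, 0.103, -0.0], [0.103, -0.995, -0.0], [-0.0, 0.0, -1.0]]
contact_force: [0.6, -1.1, 0.2]
opening: 0.008
finger_force: 0.0
```

>>> apply_moves:
  gripper: [-1,-1,-1,-1,-1,-1]
  delta_pos:
    - [0,0.3,0]
    - [0,0.25,0]
    - [0,0.25,0]
    - [0,0.25,0]
    - [0,0.2,0]
    - [0,0,0]
  spin: [0,0,0,0,0,0]

```text
time: 14.78
tool_pos: [0.4636, -0.1569, 0.1597]
tool_rot: [[0.995, 0.102, -0.001], [0.102, -0.995, -0.0], [-0.001, 0.0, -1.0]]
contact_force: [0.1, 2.6, 0.5]
opening: 0.001
finger_force: 0.9
```

```bash
cat >> go.py <<'E'
def look():
    from station import snapshot
    for n in('side','top'):
        im=snapshot(n)
        try: print(n,blob(im,'yel',(285,262,360,305) if n=='side' else (355,262,405,310)))
        except Exception as e: print(n,'none')
        print({a:proj(n,e2w(p,(-.115-.037*np.cos(a),-.1-.037*np.sin(a),.18))).round().tolist() for a in(.17,.5,.8,1.1,1.4,1.57)})
E
python3 -c "
from go import *
rep();look()"
```

```text
t 14.78 pos [ 0.4636 -0.1569  0.1597] eng [-0.1608 -0.102 ] F [0.1 2.6 0.5] open 0.0 yaw_y -84.1
side (array([311.76923077, 288.98717949]), 156, (np.int64(305), np.int64(320), np.int64(280), np.int64(298)))
{0.17: [305.0, 283.0], 0.5: [311.0, 286.0], 0.8: [318.0, 287.0], 1.1: [325.0, 287.0], 1.4: [332.0, 286.0], 1.57: [335.0, 285.0]}
top none
{0.17: [378.0, 291.0], 0.5: [384.0, 289.0], 0.8: [388.0, 286.0], 1.1: [390.0, 281.0], 1.4: [391.0, 276.0], 1.57: [391.0, 273.0]}h.py:12: RuntimeWarning: Mean of empty slice.
  ys,xs=np.nonzero(m);return np.array([xs.mean()+x0,ys.mean()+y0]),len(xs),(xs.min()+x0,xs.max()+x0,ys.min()+y0,ys.max()+y0)
  ret = ret.dtype.type(ret / rcount)
```

Contact: 2.6 N, and the handle is turning (about 0.5 rad). That gives a finger half-width of about 11.5 mm. Continuing along the arc.

```bash
python3 -c "
from go import *
rep(*[tap(a,r,.160,hx=.008,hy=.0115) for a,r in((.7,.04),(.9,.04),(1.1,.039),(1.3,.038),(1.45,.038),(1.57,.038))])"
```

```text
t 14.88 pos [ 0.4636 -0.1568  0.1598] eng [-0.1608 -0.102 ] F [0.7 3.  0.1] open 0.0 yaw_y -84.1
-> [ 0.4665 -0.1648  0.16  ] units [ 0.07  0.27 -0.01]
-> [ 0.4706 -0.1732  0.16  ] units [0.11 0.29 0.  ]
-> [ 0.4773 -0.1798  0.16  ] units [0.2  0.24 0.  ]
-> [ 0.4855 -0.1848  0.16  ] units [ 0.25  0.19 -0.  ]
-> [ 0.4924 -0.188   0.16  ] units [ 0.22  0.13 -0.  ]
-> [ 0.4983 -0.1896  0.16  ] units [ 0.19  0.07 -0.  ]
```

>>> apply_moves:
  gripper: [-1,-1,-1,-1,-1,-1,-1,-1]
  delta_pos:
    - [0.07,0.27,0]
    - [0.06,0.15,0]
    - [0.06,0.15,0]
    - [0.1,0.12,0]
    - [0.1,0.12,0]
    - [0.12,0.1,0]
    - [0.12,0.1,0]
    - [0,0,0]
  spin: [0,0,0,0,0,0,0,0]

```text
time: 15.88
tool_pos: [0.4864, -0.1857, 0.1601]
tool_rot: [[0.995, 0.102, 0.001], [0.102, -0.995, -0.002], [0.001, 0.002, -1.0]]
contact_force: [-0.6, 0.4, 0.2]
opening: 0.002
finger_force: 0.7
```

```bash
python3 -W ignore -c "
from go import *
rep(*[tap(a,r,.160,hx=.008,hy=.0115) for a,r in((1.45,.038),(1.57,.038))]);look()"
```

```text
t 15.88 pos [ 0.4864 -0.1857  0.1601] eng [-0.141  -0.1329] F [-0.6  0.4  0.2] open 0.0 yaw_y -84.1
-> [ 0.4924 -0.188   0.16  ] units [0.19 0.1  0.  ]
-> [ 0.4983 -0.1896  0.16  ] units [0.19 0.07 0.  ]
side (array([333.93846154, 293.87692308]), 65, (np.int64(330), np.int64(338), np.int64(290), np.int64(298)))
{0.17: [305.0, 283.0], 0.5: [311.0, 286.0], 0.8: [318.0, 287.0], 1.1: [325.0, 287.0], 1.4: [332.0, 286.0], 1.57: [335.0, 285.0]}
top none
{0.17: [378.0, 291.0], 0.5: [384.0, 289.0], 0.8: [388.0, 286.0], 1.1: [390.0, 281.0], 1.4: [391.0, 276.0], 1.57: [391.0, 273.0]}
```

>>> apply_moves:
  gripper: [-1,-1,-1,-1]
  delta_pos:
    - [0.1,0.05,0]
    - [0.1,0.05,0]
    - [0.1,0.03,0]
    - [0,0,0]
  spin: [0,0,0,0]

```text
time: 16.48
tool_pos: [0.4958, -0.1878, 0.16]
tool_rot: [[0.995, 0.103, 0.001], [0.103, -0.995, -0.001], [0.001, 0.001, -1.0]]
contact_force: [-2.0, 1.3, -0.6]
opening: 0.008
finger_force: 0.6
```

>>> apply_moves:
  gripper: [-1,-1,-1]
  delta_pos:
    - [0.08,0,0]
    - [0.05,0,0]
    - [0,0,0]
  spin: [0,0,0]

```text
time: 16.85
tool_pos: [0.4982, -0.1878, 0.16]
tool_rot: [[0.995, 0.102, -0.001], [0.102, -0.995, -0.001], [-0.002, 0.001, -1.0]]
contact_force: [-4.6, 0.0, 1.8]
opening: 0.007
finger_force: 2.4
```

```bash
python3 -W ignore -c "
from go import *
rep();look()"
```

```text
t 16.85 pos [ 0.4982 -0.1878  0.16  ] eng [-0.1295 -0.1363] F [-4.6  0.   1.8] open 0.01 yaw_y -84.1
side (array([340.17142857, 289.98571429]), 70, (np.int64(320), np.int64(345), np.int64(262), np.int64(295)))
{0.17: [305.0, 283.0], 0.5: [311.0, 286.0], 0.8: [318.0, 287.0], 1.1: [325.0, 287.0], 1.4: [332.0, 286.0], 1.57: [335.0, 285.0]}
top none
{0.17: [378.0, 291.0], 0.5: [384.0, 289.0], 0.8: [388.0, 286.0], 1.1: [390.0, 281.0], 1.4: [391.0, 276.0], 1.57: [391.0, 273.0]}
```

>>> apply_moves:
  gripper: [-1,-1,-1]
  delta_pos:
    - [0.06,0,0]
    - [0.06,0,0]
    - [0,0,0]
  spin: [0,0,0]

```text
time: 17.32
tool_pos: [0.4983, -0.1878, 0.1599]
tool_rot: [[0.995, 0.101, -0.008], [0.101, -0.995, 0.001], [-0.007, -0.001, -1.0]]
contact_force: [-11.4, -1.9, 6.0]
opening: 0.001
finger_force: 5.5
```

The handle is hard against its stop at 11 N, in the place computed for fully open. I'll back off, rise, and check it from the cameras.

>>> apply_moves:
  gripper: [-1,-1,-1,-1,-1,-1,-1,-1]
  delta_pos:
    - [-0.5,0,0]
    - [-0.6,0,0]
    - [0,0,-1]
    - [0,0,-1]
    - [0,0,-1]
    - [0,0,-1]
    - [0,0,-1]
    - [0,0,0]
  spin: [0,0,0,0,0,0,0,0]

```text
time: 18.32
tool_pos: [0.4723, -0.1911, 0.3124]
tool_rot: [[0.995, 0.104, 0.009], [0.104, -0.995, -0.002], [0.008, 0.003, -1.0]]
contact_force: [0.6, 1.4, 0.2]
opening: 0.003
finger_force: 0.0
```

```bash
python3 -W ignore -c "
from go import *
from station import snapshot
s=ctrl.sense();x=s['tool_pos'];R=s['tool_rot'];c=camera_params('wrist');T=c['T_tool_cam']
def w(P):
    q=T[:3,:3].T@(R.T@(np.array(P)-x)-T[:3,3]);u=c['intrinsics']@q;return (u[:2]/u[2]).round()
im=snapshot('wrist');print(blob(im,'yel',(200,0,500,280)))
for a in (1.2,1.3,1.4,1.5,1.57): print(a,w(e2w(p,(-.115-.037*np.cos(a),-.1-.037*np.sin(a),.183))))
h=e2w(p,(-.115,.06+.0325+.007+.0115+.02,.33));h2=h.copy();h2[2]=.234
rep(h,h2);look()"
```

```text
(array([318.00801833, 172.09392898]), 873, (np.int64(291), np.int64(344), np.int64(164), np.int64(180)))
1.2 [311. 192.]
1.3 [312. 188.]
1.4 [313. 183.]
1.5 [314. 178.]
1.57 [314. 175.]
t 18.38 pos [ 0.4712 -0.1902  0.3107] eng [-0.1566 -0.1359] F [-1.1  0.5  0.1] open 0.01 yaw_y -84.1
-> [0.4861 0.0795 0.33  ] units [ 1.43 -8.89 -0.65]
-> [0.4861 0.0795 0.234 ] units [-0.01 -0.    3.2 ]
side (array([335.92888889, 285.35111111]), 225, (np.int64(326), np.int64(345), np.int64(275), np.int64(295)))
{0.17: [305.0, 283.0], 0.5: [311.0, 286.0], 0.8: [318.0, 287.0], 1.1: [325.0, 287.0], 1.4: [332.0, 286.0], 1.57: [335.0, 285.0]}
top (array([392.0990099 , 272.58415842]), 101, (np.int64(383), np.int64(402), np.int64(270), np.int64(279)))
{0.17: [378.0, 291.0], 0.5: [384.0, 289.0], 0.8: [388.0, 286.0], 1.1: [390.0, 281.0], 1.4: [391.0, 276.0], 1.57: [391.0, 273.0]}
```

Fuel handle confirmed fully open in all three views. Now over to the left side of the choke knob.

>>> apply_moves:
  gripper: [-1,-1,-1,-1,-1,-1,-1,-1,-1,-1,-1,-1,-1,-1,-1,-1]
  delta_pos:
    - [0,0,-0.65]
    - [0.16,-0.99,0]
    - [0.16,-0.99,0]
    - [0.16,-0.99,0]
    - [0.16,-0.99,0]
    - [0.16,-0.99,0]
    - [0.16,-0.99,0]
    - [0.16,-0.99,0]
    - [0.16,-0.98,0]
    - [0.16,-0.98,0]
    - [0,0,0]
    - [0,0,0.8]
    - [0,0,0.8]
    - [0,0,0.8]
    - [0,0,0.8]
    - [0,0,0]
  spin: [0,0,0,0,0,0,0,0,0,0,0,0,0,0,0,0]

```text
time: 20.48
tool_pos: [0.4839, 0.0782, 0.2318]
tool_rot: [[0.995, 0.1, -0.004], [0.1, -0.995, -0.002], [-0.004, 0.001, -1.0]]
contact_force: [0.2, -0.2, 0.6]
opening: -0.001
finger_force: 0.0
```

```bash
python3 -W ignore -c "
from go import *
f=lambda y:e2w(p,(-.115,y+.0185,.234))
rep(f(.0925),f(.06),f(.0275))"
```

```text
t 20.48 pos [0.4839 0.0782 0.2318] eng [-0.1173  0.1299] F [ 0.2 -0.2  0.6] open -0.0 yaw_y -84.2
-> [0.488  0.0596 0.234 ] units [ 0.08  0.63 -0.07]
-> [0.4913 0.0273 0.234 ] units [-0.    1.08  0.  ]
-> [ 0.4945 -0.0051  0.234 ] units [-0.    1.08  0.  ]
```

>>> apply_moves:
  gripper: [-1,-1,-1,-1,-1,-1,-1,-1]
  delta_pos:
    - [0.08,0.25,0]
    - [0,0.25,0]
    - [0,0.2,0]
    - [0,0.2,0]
    - [0,0.2,0]
    - [0,0.2,0]
    - [0,0.2,0]
    - [0,0.15,0]
  spin: [0,0,0,0,0,0,0,0]

```text
time: 21.48
tool_pos: [0.4927, 0.0293, 0.2333]
tool_rot: [[0.995, 0.101, -0.0], [0.101, -0.995, -0.001], [-0.0, 0.001, -1.0]]
contact_force: [0.8, -1.0, -0.2]
opening: 0.006
finger_force: 0.0
```

>>> apply_moves:
  gripper: [-1,-1,-1,-1,-1,-1]
  delta_pos:
    - [0,0.2,0]
    - [0,0.2,0]
    - [0,0.2,0]
    - [0,0.15,0]
    - [0,0.1,0]
    - [0,0,0]
  spin: [0,0,0,0,0,0]

```text
time: 22.22
tool_pos: [0.4958, 0.0039, 0.2336]
tool_rot: [[0.995, 0.102, 0.001], [0.102, -0.995, -0.002], [0.001, 0.002, -1.0]]
contact_force: [-0.2, -0.2, 0.1]
opening: 0.007
finger_force: 0.0
```

```bash
cat > lk.py <<'E'
from go import *
from station import snapshot
f=lambda y:e2w(p,(-.115,y+.0185,.234))
rep(f(.0275))
def knob(a):
    b=.2285-a; return (-.115,.06+.142*np.sin(b),.118+.142*np.cos(b))
for n,r in(('top',(265,265,330,292)),('side',(250,165,310,215))):
    try: print(n,blob(snapshot(n),'red',r))
    except Exception: print(n,'none')
    print({a:proj(n,e2w(p,knob(a))).round(1).tolist() for a in(0,.25,.4,.46)})
E
python3 -W ignore lk.py
```

```text
t 22.23 pos [0.4958 0.0039 0.2336] eng [-0.1128  0.0548] F [-0.2 -0.2  0.1] open 0.01 yaw_y -84.2
-> [ 0.4945 -0.0051  0.234 ] units [-0.07  0.29 -0.01]
top (array([290.72972973, 277.61261261]), 222, (np.int64(265), np.int64(323), np.int64(265), np.int64(291)))
{0: [281.0, 281.2], 0.25: [298.9, 279.9], 0.4: [309.8, 279.0], 0.46: [314.1, 278.7]}
side (array([278.94782609, 198.67826087]), 230, (np.int64(272), np.int64(286), np.int64(189), np.int64(208)))
{0: [260.5, 183.7], 0.25: [270.1, 190.1], 0.4: [276.4, 196.3], 0.46: [278.9, 199.2]}
```

The knob in the side view, (278.9,198.7), matches 0.46 rad. A gentle push to confirm it is against the stop.

>>> apply_moves:
  gripper: [-1,-1,-1,-1]
  delta_pos:
    - [0,0.15,0]
    - [0,0.12,0]
    - [0,0.1,0]
    - [0,0,0]
  spin: [0,0,0,0]

```text
time: 22.82
tool_pos: [0.4964, -0.0024, 0.2335]
tool_rot: [[0.994, 0.105, -0.002], [0.105, -0.994, 0.006], [-0.001, -0.006, -1.0]]
contact_force: [-1.3, 6.7, 3.5]
opening: 0.01
finger_force: 3.6
```

>>> apply_moves:
  gripper: [-1,-1,-1]
  delta_pos:
    - [0,0.08,0]
    - [0,0.06,0]
    - [0,0,0]
  spin: [0,0,0]

```text
time: 23.2
tool_pos: [0.4964, -0.0026, 0.2335]
tool_rot: [[0.994, 0.108, -0.004], [0.108, -0.994, 0.013], [-0.002, -0.013, -1.0]]
contact_force: [-2.7, 12.9, 6.5]
opening: 0.009
finger_force: 6.9
```

>>> apply_moves:
  gripper: [-1,-1,-1,-1,-1,-1,-1,-1,-1]
  delta_pos:
    - [0,-0.4,0]
    - [0,-0.6,0]
    - [0,-0.4,0]
    - [0,0,-0.8]
    - [0,0,-0.8]
    - [0,0,-0.8]
    - [0,0,-0.8]
    - [0,0,0]
    - [0,0,0]
  spin: [0,0,0,0,0,0,0,0,0]

```text
time: 24.32
tool_pos: [0.4922, 0.0317, 0.3285]
tool_rot: [[0.995, 0.102, -0.002], [0.102, -0.995, -0.0], [-0.002, 0.0, -1.0]]
contact_force: [0.6, 0.3, -1.0]
opening: 0.006
finger_force: 0.0
```

```bash
python3 -W ignore lk.py; python3 -W ignore -c "
from go import *
look()"
```

```text
t 24.32 pos [0.4922 0.0317 0.3285] eng [-0.1136  0.0828] F [ 0.6  0.3 -1. ] open 0.01 yaw_y -84.1
-> [ 0.4945 -0.0051  0.234 ] units [-0.04  1.23  3.15]
top (array([293.20141343, 277.13074205]), 283, (np.int64(265), np.int64(319), np.int64(265), np.int64(291)))
{0: [281.0, 281.2], 0.25: [298.9, 279.9], 0.4: [309.8, 279.0], 0.46: [314.1, 278.7]}
side (array([278.88839286, 198.79464286]), 224, (np.int64(272), np.int64(286), np.int64(189), np.int64(208)))
{0: [260.5, 183.7], 0.25: [270.1, 190.1], 0.4: [276.4, 196.3], 0.46: [278.9, 199.2]}
side (array([335.91555556, 285.39111111]), 225, (np.int64(326), np.int64(345), np.int64(275), np.int64(296)))
{0.17: [305.0, 283.0], 0.5: [311.0, 286.0], 0.8: [318.0, 287.0], 1.1: [325.0, 287.0], 1.4: [332.0, 286.0], 1.57: [335.0, 285.0]}
top (array([391.93939394, 272.51515152]), 99, (np.int64(383), np.int64(402), np.int64(270), np.int64(276)))
{0.17: [378.0, 291.0], 0.5: [384.0, 289.0], 0.8: [388.0, 286.0], 1.1: [390.0, 281.0], 1.4: [391.0, 276.0], 1.57: [391.0, 273.0]}
```

Both controls are at their stops and the arm is clear, so I'm handing in.

```bash
python3 -c "
from station import ctrl
print(ctrl.close_job())"
```

```text
the job is handed in; nothing more can be done
None
```

The job is handed in: the camera views show the fuel handle in line with the pipe (about 1.57 rad) and the choke at its full-choke stop (about 0.46 rad); readings stayed under about 15 N, I felt no contact with the bottle, tools or tray (not re-measured at the end), and the hand-in gave no verdict.

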